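Hold the pole-mount bracket level over the luminaire's studs

TASK

Lift the cast aluminium pole-mount bracket out of its blue moulded nest, gripping its arm at the balance point, and carry it level without letting it touch the luminaire. Finish holding it, still and level, over the mounting pad at the grey luminaire's near end, its two foot holes above the two studs and its clamp ring pointing away from the luminaire, with about 60 mm of clear air between the stud tips and the foot so that a colleague can slip the gasket on. Do not set it down or let go: the program ends while the bracket is held there; leave everything else where it lies.

Things in the scene. Friction and masses are not known exactly. Their poses are not given: they have to be found in the camera images.
- bracket_balance (a point): Balance point (centre of mass) of the bracket: on the arm's centre line, 60 mm from the bore axis towards the foot (28 mm clear of the ring), 155 mm short of the line through the two foot holes, 22 mm above the bracket's underside. Grip the arm across its 18 mm width here; the arm occupies 10 to 38 mm above the underside. Axes as bracket.
- bracket: Loose cast aluminium bracket, 290 mm long, 0.48 to 0.75 kg: heavy clamp ring (64 mm across, 48 mm tall, upright 43 mm bore, bolt lugs behind), straight arm 18 mm wide and 28 mm tall, flat foot 56 x 56 x 10 mm with two holes. Origin on the bore axis at the underside; x along the arm from ring to foot, z up. In the nest its underside is 6 mm above the bench.
- foot_hole_a (a point): Mouth of the foot hole on the bracket's +y side (11 mm across), at the foot's underside; the two holes are 32 mm apart across the arm, 215 mm from the bore's axis.
- foot_hole_b (a point): Mouth of the foot hole on the bracket's -y side, at the foot's underside.
- nest: Blue moulded kit nest, 340 x 160 x 22 mm, fixed to the bench, left or right; origin under its centre on the bench, x along the bracket from ring to foot. Its cavity floor is 6 mm above the bench, its rim 22 mm. Ring and foot sit in close pockets (3 mm play); between them, from 35 mm ring-side of the balance point to the foot, it is open 68 mm either side of the arm's centre line for the fingers.
- luminaire: Grey cast LED luminaire fixed on the bench on the other side, 665 x 134 mm; origin on the bench under its mounting pad. x runs from the mounting head (end near the robot, 85 mm tall, bright pad on top at 89 mm) past an open terminal box and red cover (117 mm tall) to the lamp. Over the pad the bracket's x axis points the same way, so its ring stands out beyond the near end.
- stud_a (a point): Tip of the steel stud on the luminaire's +y side (10 mm thick, 22 mm tall), 111 mm above the bench; it belongs under foot_hole_a. The studs are 32 mm apart across the luminaire.
- stud_b (a point): Tip of the stud on the luminaire's -y side, 111 mm above the bench; it belongs under foot_hole_b.
- nut_a: Loose steel flange nut, 22 mm across, in a small square pocket of the nest beside the foot (+y side); leave it.
- nut_b: Its twin in the pocket on the nest's -y side; leave it.
- box_cover: Loose grey cover of the terminal box, 140 x 130 x 30 mm, lying open side up to the left; leave it.
- screw_bin: Small yellow open bin with screws, 100 x 85 x 50 mm, in front of the robot; leave it.
- spanner: Steel spanner, 190 mm, lying to the right; leave it.
- cable_gland: Brass and black cable gland, 30 mm wide, 42 mm tall, standing to the right; leave it.
- gasket: Flat square orange gasket with two stud holes, 60 x 60 mm, 4 mm thick, lying to the left; leave it.
- threadlock: Small red bottle, 32 mm wide, 85 mm tall, standing beyond the nest and the luminaire; leave it.

How it is judged:
On the way:
1. the bracket is lifted clear of its nest, level, gripped at its balance point (z of bracket_balance in the frame of nest above 0.075 m and horizontal distance between the grasp point and bracket_balance below 0.02 m and angle between bracket_balance's own z axis and vertical below 0.1 rad and contact force between bracket and the fingers above 1 N and contact force between bracket and nest below 0.1 N), for 0.2 s.
At the end, for the whole second after the job is handed in: The bracket is held by the fingers alone within 20 mm of its balance point, still and level to 0.07 rad (4 degrees), each foot hole within 12 mm sideways of its stud, the foot 40 to 80 mm above the stud tips, touching neither luminaire nor nest (horizontal distance between foot_hole_a and stud_a below 0.012 m and horizontal distance between foot_hole_b and stud_b below 0.012 m and z of foot_hole_a in the frame of stud_a between 0.04 and 0.08 m and z of foot_hole_b in the frame of stud_b between 0.04 and 0.08 m and angle between bracket_balance's own z axis and vertical below 0.07 rad and horizontal distance between the grasp point and bracket_balance below 0.02 m and contact force between bracket and the fingers above 1 N and contact force between bracket and luminaire below 0.1 N and contact force between bracket and nest below 0.1 N and linear speed of bracket below 0.02 m/s and angular speed of bracket below 0.1 rad/s); the arm keeps its last pose, push and grip.
It fails at once if the bracket knocks against the luminaire (contact force between bracket and luminaire above 1 N).
It fails at once if the bracket is tipped more than 17 degrees (angle between bracket_balance's own z axis and vertical above 0.3 rad).
It fails at once if one of the other loose things is disturbed (moved more than 25 mm) (distance of any of nut_a, nut_b, box_cover, screw_bin, spanner, cable_gland, gasket, threadlock from where it was at the start of the episode above 0.025 m).
It also fails if it takes over 48 s, if anything falls off the work surface, if the arm or the gripper's body presses on something with over 40 N, if the wrist force passes 120 N, or if a joint passes its speed limit or range.

ROBOT

A 7-joint arm with a two-finger parallel gripper is mounted at the origin on the work surface. World frame = base frame: x ahead of the robot, y to its left, z up, the work surface at z = 0. Lengths are in m, angles in rad, forces in N, time in s.
With the tool pointing down it reaches from about 0.35 to 0.9 m from the base axis. Payload 8.1 kg.
Tool frame: the origin (TCP) lies midway between the tips of the shut fingers; the grasp point (between the pads) lies arm.grasp_offset behind it (arm.grasp_offset is the distance from the TCP to the grasp point, in m); z points along the fingers, y is the line along which they close (so a half turn about z gives the same grasp; the last joint's range is limited). The gripper opens to 92 mm and grips with 3 to 60 N. Pads are 19 mm wide; open, the fingers measure 130 mm over their backs; the gripper's body (75 mm by 190 mm) begins 47 mm behind the grasp point.
Start: joints at [-1.327, 0.434, 0.025, 1.573, -0.012, 1.134, -0.075], TCP at [0.212, 0.588, 0.227] pointing down, gripper open.
Joint ranges: [-2.62, 2.62], [-0.44, 2.09], [-1.27, 1.32], [0.08, 2.57], [-1.32, 4.46], [0.12, 2], [-2.74, 2.74]. Speed limits (rad/s): [2.22, 2.22, 3.01, 3.01, 3.14, 3.14, 3.14].

INTERFACE

Orientations are given as a rotation vector (axis times angle).
In Python, from cell import observe, imaging, arm gives the robot as it stands.
- The arm moves only by the tool apply_moves, never from a script. Its argument "commands" is a list of rows, each a list of 5 numbers: the opening in per cent of the stroke, from 0 (shut) to 100 (fully open), then the shift along the world's x, y, z in units of 0.06 m (1.0 is 0.06 m), then the turn about the world's z in units of 0.5 rad (1.0 is 0.5 rad). A call has 1 to 12 rows; each row shifts and turns the commanded pose from where the row before left it; what a row does not reach is not made up. A row lasts 1/8 s, in which the tool goes at most 62.5 mm and 10.7 degrees, less where a joint would pass 70% of its speed; a pose out of reach is approached as far as the arm can. A call with a number of a shift or a turn outside -1 to 1 is refused whole. A call with a gripper value outside its range is refused whole. The fingers move at their own pace and stop on an object; "newtons" is the grip in N (left out, the last holds). Time passes only in rows, so rows that do not move let the fingers close. It gives the time, the measured TCP pose, the force, the opening and the grip force at its end, in the units of the state.
- observe(): the state, without advancing time (a new reading comes with each control period).
- imaging.get_image(name): name is "scene" or "top"; returns (picture, depth): 384x512x3 uint8, red, green, blue; 384x512 float32, m along the optical axis (not along the pixel's ray), 0 where there is no reading.
- imaging.camera_params(name): a dict with "camera_matrix" (3x3 intrinsics, pixels), "dist" ([k1, k2, p1, p2, k3] as OpenCV has them; the pictures are not rectified), "origin" and "rotation" of the camera in the world. Camera axes: x right, y up, looking along -z (the intrinsics and any distortion apply to the point x, -y, -z); pixel columns grow to the right and rows downward; lengths in m; the calibration is good to about 2 mm. A picture is of the moment at which its call begins. camera_params takes no time and is no camera call.
- arm.sign_off(): hands the job in; it is judged then, once.
The state is a dict: "clock": time; "joints": joint angles; "dq": joint speeds; "joint_efforts": joint torques, N m; "position": TCP position; "ee_rot": TCP orientation; "force": force on the tool from outside, world axes, zero at the start; "ft_torque": the same for the moment, N m; "width": opening from 0.0 (shut) to 1.0 (fully open); "gripper_force": force on a finger pad.
Only numpy, scipy, OpenCV 4.12 (cv2) and the standard library are available. Lean on these libraries where they do the work, as an engineer would, in place of code of your own. Each camera call takes 0.05 s, during which the arm holds its last target. There are 200 camera calls.

## Working session

There is one attempt and no reset: what is moved stays moved. The work goes in short steps, Python scripts to look and compute and a tool call to move; the robot and the scene stay as the last step left them, time stands still between calls to the robot, and variables do not carry over. Pictures are saved under pics/ and viewed, at most 10 in all, crops included, and the job is handed in when it is done.

Besides the shell and the picture viewer there is one more tool, called as name([rows], argument=value, ...), one row to a line, values as JSON. apply_moves: Moves the arm, as the interface text tells. Its arguments: {"type":"object","properties":{"commands":{"type":"array"},"newtons":{"type":"number"}},"required":["commands"]}

```bash
mkdir -p pics; cat > h.py <<'E'
import numpy as np, cv2
from cell import observe, imaging, arm
def save(n):
    im,d=imaging.get_image(n); np.savez(f'pics/{n}.npz',im=im,d=d); return im,d
def ray(n,uv):
    p=imaging.camera_params(n)
    K=np.array(p['camera_matrix'],float);D=np.array(p['dist'],float)
    q=cv2.undistortPoints(np.array(uv,float).reshape(-1,1,2),K,D).reshape(-1,2)
    r=np.c_[q[:,0],-q[:,1],-np.ones(len(q))]
    return np.array(p['origin'],float),r@np.array(p['rotation'],float).T
def atz(n,uv,z):
    o,r=ray(n,uv); return o+r*((z-o[2])/r[:,2])[:,None]
def cloud(n,d):
    v,u=np.mgrid[:d.shape[0],:d.shape[1]]
    o,r=ray(n,np.c_[u.ravel(),v.ravel()]); return (o+r*d.ravel()[:,None]).reshape(*d.shape,3)
E
python3 - <<'E'
from h import *
for n in('top','scene'):
    im,d=save(n); cv2.imwrite(f'pics/{n}0.png',cv2.resize(im[:,:,::-1],(800,600)))
    print(n,imaging.camera_params(n)['origin'])
print(observe(),arm.grasp_offset)
E
```

```text
top [ 0.4436268  -0.00628287  1.86961399]
scene [ 1.2390451  -0.89537472  0.80341903]
{'clock': 0.1, 'joints': array([-1.32660423,  0.43515363,  0.02496314,  1.57401327, -0.01159519,
        1.13398454, -0.07506303]), 'dq': array([-2.09833950e-05, -2.02477216e-04,  8.46394894e-06, -2.32973313e-03,
       -4.13286660e-04,  4.30013461e-04,  4.46184777e-04]), 'joint_efforts': array([ 2.38524866e-03, -6.69124389e+01,  9.87755992e-01, -3.15145004e+01,
       -6.05192198e-02,  3.75069282e-02,  5.22431071e-05]), 'position': array([0.21231646, 0.58734436, 0.22602035]), 'ee_rot': array([-5.42026471e-01, -3.09436220e+00,  2.21341603e-03]), 'force': array([0.31530916, 0.21903167, 0.43116637]), 'ft_torque': array([ 0.05376009, -0.0226249 , -0.03449969]), 'gripper_force': 0.0, 'width': 1.001732624404174} 0.0188
```

View pics/top0.png

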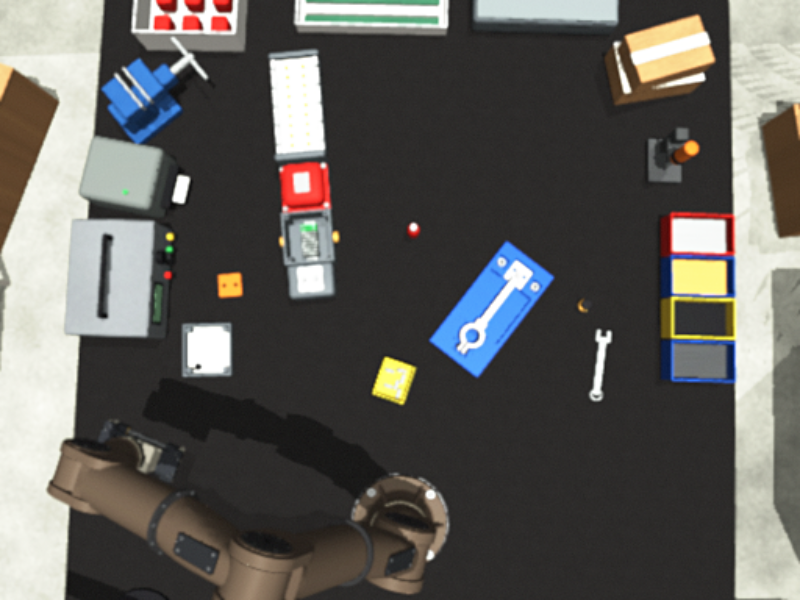

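View pics/scene0.png

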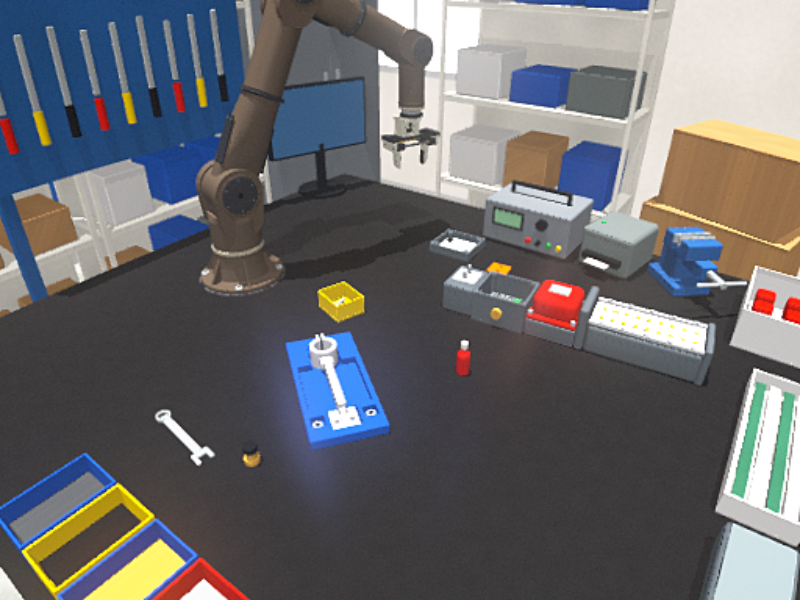

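The top view (up = +x, left = +y) shows the nest with its ring at about (472,335) and foot at (518,272). The luminaire pad is at about (311,280), with the bin at (395,380), the bottle at (414,230), the gasket at (230,285) and the box cover at (207,350). I'll enlarge the nest and the pad.

```bash
python3 - <<'E'
from h import *
f=np.load('pics/top.npz');im=f['im'][:,:,::-1]
a=im[150:245,272:358]; b=im[130:195,175:220]
A=cv2.resize(a,None,fx=6,fy=6,interpolation=cv2.INTER_CUBIC);B=cv2.resize(b,None,fx=6,fy=6,interpolation=cv2.INTER_CUBIC)
o=np.zeros((570,800,3),np.uint8);o[:570,:516]=A;o[:390,530:800]=B
cv2.imwrite('pics/c1.png',o)
E
```

```text
(no output)
```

View pics/c1.png

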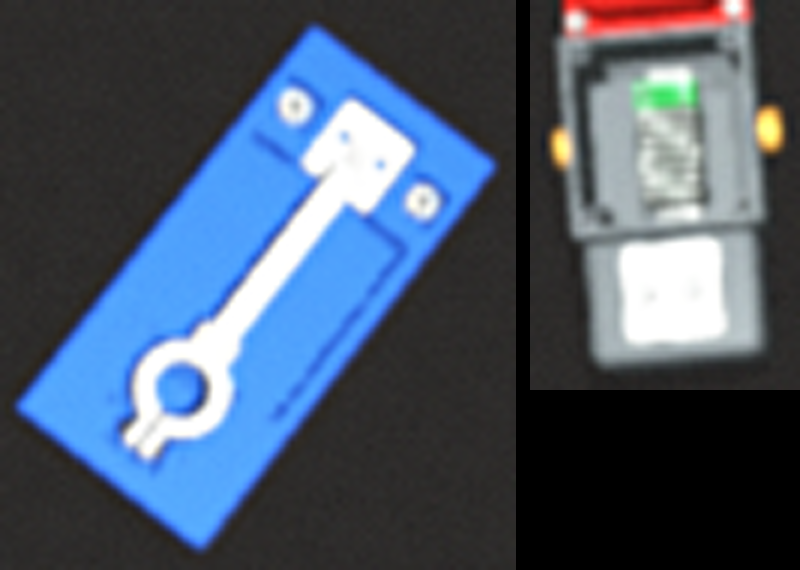

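The crop shows the bore at (183,388), foot holes at (343,136) and (379,163), the pad centred near (674,291) and the studs at about (651,296) and (695,291).

```bash
python3 - <<'E'
from h import *
P=lambda x,u0,v0:(np.array(x,float)+.5)/6-.5+[u0,v0]
nc=atz('top',P([(313,24),(497,165),(202,550),(17,405)],272,150),.022)
print('nest',nc.round(4),nc.mean(0).round(4)); 
for e in((nc[0]-nc[3]),(nc[1]-nc[2])):print(np.linalg.norm(e),np.arctan2(e[1],e[0]))
bore=atz('top',P([(183,388)],272,150),.054)[0];h=atz('top',P([(343,136),(379,163)],272,150),.016)
d=h.mean(0)-bore;print('bore',bore,'holes',h,'len',np.hypot(*d[:2]),'ang',np.arctan2(d[1],d[0]))
pc=atz('top',P(np.array([(622,242),(720,238),(726,338),(627,344)])-[530,0],175,130),.089)
print('pad',pc.round(4),pc.mean(0));e=(pc[0]-pc[3]+pc[1]-pc[2]);print(np.arctan2(e[1],e[0]))
print('studs',atz('top',P(np.array([(651,296),(695,291)])-[530,0],175,130),.111))
f=np.load('pics/top.npz');im=f['im'].astype(int);c=cloud('top',f['d'])
# luminaire axis from depth, nest from color
z=c[...,2];x=c[...,0];y=c[...,1]
m=(z>.03)&(z<.13)&(x>.45)&(x<1.35)&(y>.1)&(y<.4)
r=cv2.minAreaRect(np.c_[x[m],y[m]].astype(np.float32));print('lum',r)
b=((im[...,2]>150)&(im[...,0]<120)&(z<.04)&(z>.01)&(x>.2)&(x<.8)&(y<0)&(y>-.5))
r=cv2.minAreaRect(np.c_[x[b],y[b]].astype(np.float32));print('nest',r, np.median(z[b]))
s=(z>.098)&(x>.5)&(x<.65)&(y>.15)&(y<.35);print('stud px',c[s].round(3))
k=cv2.resize(np.load('pics/scene.npz')['im'][160:260,185:345][:,:,::-1],None,fx=5,fy=5,interpolation=cv2.INTER_CUBIC)
cv2.imwrite('pics/c2.png',k)
E
```

```text
Traceback (most recent call last):
  File "h.py", line 12, in atz
    o,r=ray(n,uv); return o+r*((z-o[2])/r[:,2])[:,None]
                                        ~^^^^^
IndexError: too many indices for array: array is 1-dimensional, but 2 were indexed
```

```bash
sed -i "s/np.array(p\['rotation'\],float).T/cv2.Rodrigues(np.array(p['rotation'],float))[0].T/" h.py; python3 - <<'E'
from h import *
print(imaging.camera_params('top')['rotation'],imaging.camera_params('top')['dist'])
P=lambda x,u0,v0:(np.array(x,float)+.5)/6-.5+[u0,v0]
nc=atz('top',P([(313,24),(497,165),(202,550),(17,405)],272,150),.022)
print('nest',nc.round(4),nc.mean(0).round(4)); 
for e in((nc[0]-nc[3]),(nc[1]-nc[2])):print(np.linalg.norm(e),np.arctan2(e[1],e[0]))
bore=atz('top',P([(183,388)],272,150),.054)[0];h=atz('top',P([(343,136),(379,163)],272,150),.016)
d=h.mean(0)-bore;print('bore',bore,'holes',h,'len',np.hypot(*d[:2]),'ang',np.arctan2(d[1],d[0]))
pc=atz('top',P(np.array([(622,242),(720,238),(726,338),(627,344)])-[530,0],175,130),.089)
print('pad',pc.round(4),pc.mean(0));e=(pc[0]-pc[3]+pc[1]-pc[2]);print(np.arctan2(e[1],e[0]))
print('studs',atz('top',P(np.array([(651,296),(695,291)])-[530,0],175,130),.111))
f=np.load('pics/top.npz');im=f['im'].astype(int);c=cloud('top',f['d'])
z=c[...,2];x=c[...,0];y=c[...,1]
m=(z>.03)&(z<.13)&(x>.45)&(x<1.35)&(y>.1)&(y<.4)
r=cv2.minAreaRect(np.c_[x[m],y[m]].astype(np.float32));print('lum',r)
b=((im[...,2]>150)&(im[...,0]<120)&(z<.04)&(z>.01)&(x>.2)&(x<.8)&(y<0)&(y>-.5))
r=cv2.minAreaRect(np.c_[x[b],y[b]].astype(np.float32));print('nest',r, np.median(z[b]))
s=(z>.098)&(x>.5)&(x<.63)&(y>.15)&(y<.35);print('stud px',c[s].round(3))
k=cv2.resize(np.load('pics/scene.npz')['im'][160:260,185:345][:,:,::-1],None,fx=5,fy=5,interpolation=cv2.INTER_CUBIC)
cv2.imwrite('pics/c2.png',k)
E
```

```text
[ 0.07445746 -0.0512095  -1.540589  ] [-0.03714179  0.          0.          0.          0.        ]
nest [[ 0.7628 -0.2643  0.022 ]
 [ 0.6662 -0.3954  0.022 ]
 [ 0.3909 -0.1936  0.022 ]
 [ 0.4879 -0.0623  0.022 ]] [ 0.5769 -0.2289  0.022 ]
0.34117311300364583 -0.633836889106723
0.3414154657202014 -0.6325463245204528
bore [ 0.50209049 -0.17494582  0.054     ] holes [[ 0.68443872 -0.28767166  0.016     ]
 [ 0.66597565 -0.31337747  0.016     ]] len 0.21386774679452808 ang -0.6275699563717642
pad [[0.6686 0.2901 0.089 ]
 [0.6732 0.2232 0.089 ]
 [0.6049 0.2165 0.089 ]
 [0.5989 0.2837 0.089 ]] [0.63642633 0.25338762 0.089     ]
0.09464732394816644
studs [[0.62984438 0.26533647 0.111     ]
 [0.63405191 0.23582714 0.111     ]]
lum ((0.9772470593452454, 0.28397315740585327), (0.27304452657699585, 0.7832781076431274), 82.9868392944336)
nest ((0.5772098302841187, -0.22927670180797577), (0.16359937191009521, 0.3418104648590088), 53.73822021484375) 0.021517891036882508
stud px [[0.629 0.272 0.113]
 [0.629 0.268 0.114]
 [0.622 0.282 0.099]
 [0.618 0.294 0.098]
 [0.615 0.249 0.098]
 [0.615 0.245 0.099]
 [0.61  0.273 0.099]
 [0.606 0.277 0.099]
 [0.607 0.233 0.099]
 [0.603 0.22  0.101]
 [0.598 0.277 0.101]]
```

View pics/c2.png

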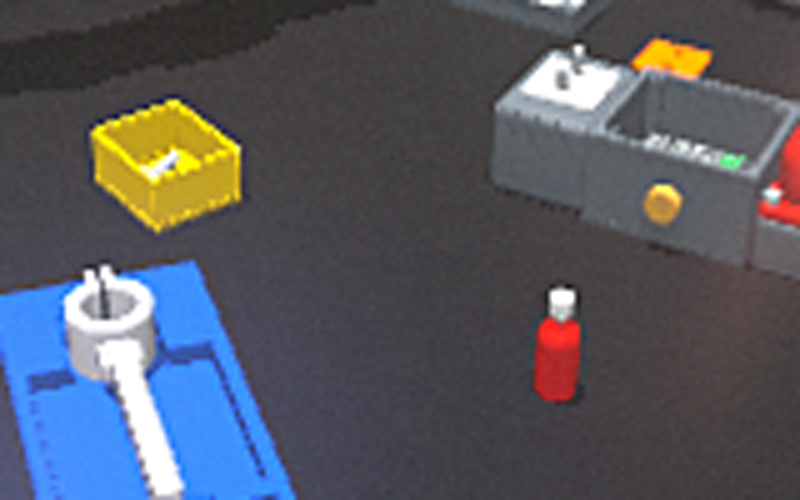

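```bash
python3 - <<'E'
from h import *
i=np.load('pics/top.npz')['im'][:,:,::-1];s=np.load('pics/scene.npz')['im'][:,:,::-1]
R=lambda a,f:cv2.resize(a,None,fx=f,fy=f,interpolation=cv2.INTER_CUBIC)
A=R(i[28:198,165:222],3);B=R(s[164:194,280:315],12)
o=np.zeros((600,800,3),np.uint8);o[:510,:171]=A;o[:360,200:620]=B
C=R(i[150:195,180:215],5)[:225,:175];o[370:595,200:375]=C
cv2.imwrite('pics/c3.png',o)
E
```

```text
(no output)
```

View pics/c3.png

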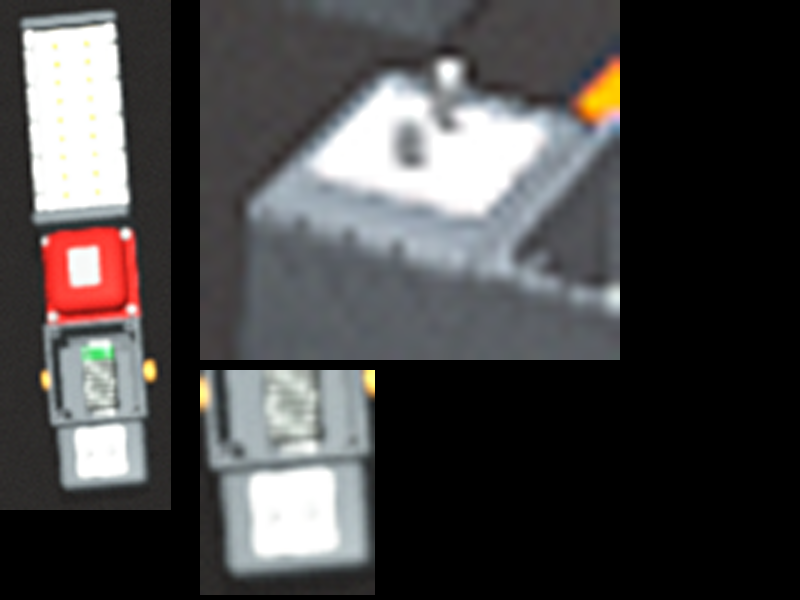

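The scene crop shows the far stud's tip at (449,65), and pad corners at (390,78), (550,125), (480,217) and (312,165). I'll cross-check these against the top view.

```bash
python3 - <<'E'
from h import *
Q=lambda x:(np.array(x,float)-[200,0]+.5)/12-.5+[280,164]
print('stud a tip',atz('scene',Q([(449,62)]),.111),'bases',atz('scene',Q([(449,122),(407,163)]),.089))
pc=atz('scene',Q([(390,78),(550,125),(480,217),(312,165)]),.089);print('pad',pc.round(4),pc.mean(0))
T=lambda x:(np.array(x,float)+.5)/3-.5+[165,28]
f=np.load('pics/top.npz');c=cloud('top',f['d'])
zl=np.median(c[40:95,178:200,2]);zh=np.median(c[172:184,190:210,2]);print(zl,zh)
L=atz('top',T([(22,20),(115,12),(130,213),(35,220)]),zl)
yaw=lambda e:np.arctan2(e[1],e[0])
print('lamp',yaw(L[0]-L[3]),yaw(L[1]-L[2]),-np.arctan2(*(L[0]-L[1])[:2]))
H=atz('top',T([(64,488),(147,479)]),.085);print('head',H,H.mean(0),-np.arctan2(*(H[0]-H[1])[:2]))
m=L.mean(0)-H.mean(0);print('axis',yaw(m))
E
```

```text
stud a tip [[0.62802216 0.27511828 0.111     ]] bases [[0.631241   0.27255333 0.089     ]
 [0.63419903 0.23780334 0.089     ]]
pad [[0.5975 0.2888 0.089 ]
 [0.6613 0.292  0.089 ]
 [0.6734 0.2199 0.089 ]
 [0.6082 0.2169 0.089 ]] [0.63509519 0.25438985 0.089     ]
0.08425885636792119 0.08948277899373114
lamp 0.1115070214662824 0.11338978760822334 0.10861846273020001
head [[0.58472631 0.30328473 0.085     ]
 [0.60025036 0.1905147  0.085     ]] [0.59248833 0.24689971 0.085     ] 0.13680128564041866
axis 0.12290068149333927
```

apply_moves([
  [100, 0.2, -0.5, 0, -0.04],
  [100, 0.3, -0.7, 0, -0.04],
  [100, 0.3, -0.7, 0, -0.04],
  [100, 0.3, -0.7, 0, -0.04],
  [100, 0.3, -0.7, 0, -0.04],
  [100, 0.3, -0.7, 0, -0.04],
  [100, 0.3, -0.7, 0, -0.04],
  [100, 0.3, -0.7, 0, -0.04],
  [100, 0.3, -0.7, 0, -0.04],
  [100, 0.3, -0.7, 0, -0.04],
  [100, 0, 0, 0, 0],
  [100, 0, 0, 0, 0],
], newtons=30)

```text
clock: 1.6
position: [0.3862, 0.1802, 0.2267]
ee_rot: [-0.848, -3.025, -0.0]
force: [-0.2, 1.2, -1.0]
width: 1.002
gripper_force: 0.0
```

```bash
cat >> h.py <<'E'
def st():
    s=observe();R=cv2.Rodrigues(np.array(s['ee_rot']))[0]
    print('t',s['clock'],'p',s['position'].round(4),'ytaw',np.arctan2(R[1,1],R[0,1]).round(4),'z',R[:,2].round(4),'w',s['width'],'g',s['gripper_force'],'F',np.round(s['force'],2),'T',np.round(s['ft_torque'],3));print(s['joints'].round(3),np.abs(s['dq']).max())
    return s
E
python3 -c "from h import *;st()"
```

```text
t 1.6 p [0.3862 0.1802 0.2267] ytaw 1.024 z [-3.e-04  2.e-04 -1.e+00] w 1.0016379321040616 g 0.0 F [-0.22  1.19 -0.99] T [ 0.04   0.011 -0.014]
[-0.801  0.101  0.264  2.042 -0.032  1.002  0.502] 0.015950303186646458
```

apply_moves([
  [100, 0.27, -0.65, 0, -0.017],
  [100, 0.27, -0.65, 0, -0.017],
  [100, 0.27, -0.65, 0, -0.017],
  [100, 0.27, -0.65, 0, -0.017],
  [100, 0.27, -0.65, 0, -0.017],
  [100, 0.27, -0.65, 0, -0.017],
  [100, 0.27, -0.65, 0, -0.017],
  [100, 0.27, -0.65, -0.3, -0.017],
  [100, 0.27, -0.65, -0.5, -0.017],
  [100, 0.3, -0.65, -0.5, -0.017],
  [100, 0, 0, -0.3, 0],
  [100, 0, 0, 0, 0],
])

```text
clock: 3.1
position: [0.5495, -0.208, 0.129]
ee_rot: [-0.972, -2.983, -0.001]
force: [-0.3, 0.1, -0.9]
width: 1.0
gripper_force: 0.0
```

```bash
python3 - <<'E'
from h import *
st()
im,d=save('scene');i2,_=save('top')
a=cv2.resize(im[195:290,170:260][:,:,::-1],None,fx=4.4,fy=4.4,interpolation=cv2.INTER_CUBIC)
b=cv2.resize(i2[150:245,272:358][:,:,::-1],None,fx=4.4,fy=4.4,interpolation=cv2.INTER_CUBIC)
cv2.imwrite('pics/c4.png',np.hstack([a,b]))
E
```

```text
t 3.1 p [ 0.5495 -0.208   0.129 ] ytaw 0.9407 z [-0.0036  0.0017 -1.    ] w 1.0002191379728056 g 0.0 F [-0.32  0.14 -0.94] T [-0.055 -0.     0.036]
[-0.075  0.504  0.497  1.808 -0.297  0.907  1.496] 0.041500648827015395
```

View pics/c4.png

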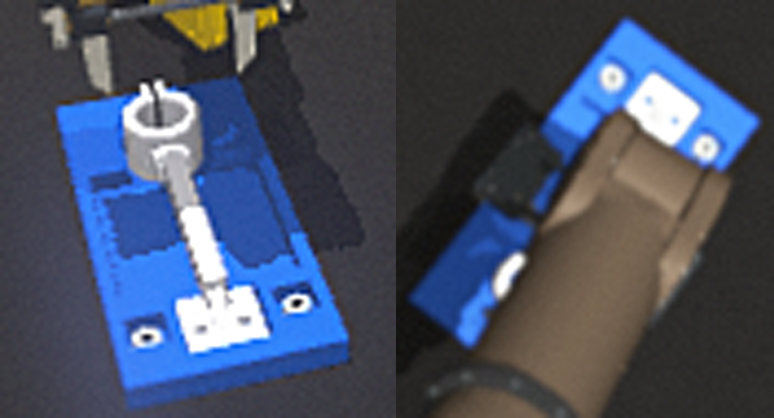

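The gripper straddles the arm squarely above the open channel in both views. I'll narrow the fingers for more clearance and then descend.

apply_moves([
  [55, 0.01, -0.03, 0, 0],
  [55, 0, 0, 0, 0],
  [55, 0, 0, -0.4, 0],
  [55, 0, 0, -0.4, 0],
  [55, 0, 0, -0.4, 0],
  [55, 0, 0, -0.3, 0],
  [55, 0, 0, -0.2, 0],
  [55, 0, 0, -0.15, 0],
  [55, 0, 0, -0.1, 0],
  [55, 0, 0, 0, 0],
  [55, 0, 0, 0, 0],
])

```text
clock: 4.58
position: [0.5511, -0.2122, 0.0142]
ee_rot: [0.976, 2.985, 0.0]
force: [-0.7, 0.4, 0.1]
width: 0.55
gripper_force: 0.0
```

```bash
python3 -c "from h import *;st()"
```

```text
t 4.575 p [ 0.5511 -0.2122  0.0142] ytaw 0.9388 z [ 7.e-04 -1.e-04 -1.e+00] w 0.5503952129436902 g 0.0 F [-0.68  0.38  0.07] T [-0.075  0.002 -0.016]
[-0.003  0.658  0.409  1.884 -0.398  0.679  1.582] 0.0035544539690830672
```

apply_moves([
  [55, 0, 0.03, -0.04, 0],
  [0, 0, 0, 0, 0],
  [0, 0, 0, 0, 0],
  [0, 0, 0, 0, 0],
  [0, 0, 0, 0, 0],
  [0, 0, 0, 0, 0],
  [0, 0, 0, 0, 0],
  [0, 0, 0, 0, 0],
], newtons=40)

```text
clock: 5.58
position: [0.5505, -0.2107, 0.0114]
ee_rot: [-0.977, -2.986, 0.001]
force: [-3.3, -3.4, 2.0]
width: 0.193
gripper_force: 40.0
```

```bash
python3 -c "from h import *;st()"
```

```text
t 5.575 p [ 0.5505 -0.2107  0.0114] ytaw 0.9384 z [-3.e-04 -4.e-04 -1.e+00] w 0.19310562696383501 g 39.998981952667236 F [-3.28 -3.35  2.  ] T [-0.698  0.558 -0.044]
[-0.004  0.661  0.407  1.888 -0.4    0.673  1.581] 0.0017445551474189489
```

Gripped at 17.8 mm, which matches the arm. I'll lift slowly.

apply_moves([
  [0, 0, 0, 0.05, 0],
  [0, 0, 0, 0.1, 0],
  [0, 0, 0, 0.1, 0],
  [0, 0, 0, 0.2, 0],
  [0, 0, 0, 0.2, 0],
  [0, 0, 0, 0.2, 0],
  [0, 0, 0, 0.25, 0],
  [0, 0, 0, 0.25, 0],
  [0, 0, 0, 0.2, 0],
  [0, 0, 0, 0.1, 0],
  [0, 0, 0, 0, 0],
  [0, 0, 0, 0, 0],
])

```text
clock: 7.08
position: [0.5505, -0.21, 0.1099]
ee_rot: [-0.976, -2.985, -0.0]
force: [0.1, 0.1, -7.7]
width: 0.195
gripper_force: 40.0
```

```bash
python3 - <<'E'
from h import *
st()
im,d=save('scene');i2,_=save('top')
a=cv2.resize(im[165:290,150:270][:,:,::-1],None,fx=4.4,fy=4.4,interpolation=cv2.INTER_CUBIC)
cv2.imwrite('pics/c5.png',a)
E
```

```text
t 7.075 p [ 0.5505 -0.21    0.1099] ytaw 0.939 z [-8.e-04  4.e-04 -1.e+00] w 0.19491256094772136 g 39.99403953552246 F [ 0.15  0.15 -7.69] T [-0.007  0.017 -0.006]
[-0.065  0.529  0.488  1.824 -0.316  0.867  1.512] 0.005575091943963921
```

View pics/c5.png

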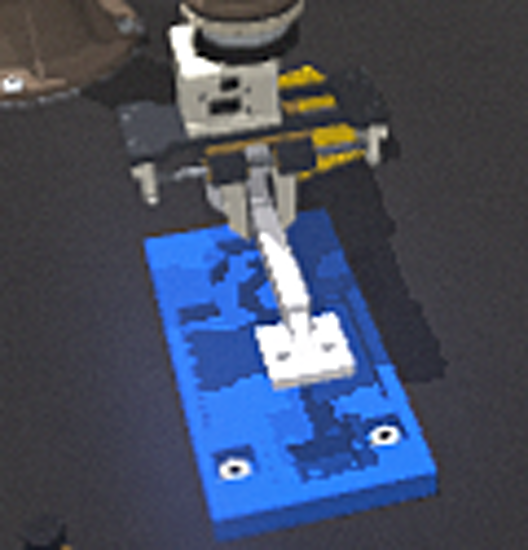

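Held level: wrist torque is near zero and the nest is empty. I'll carry it high.

apply_moves([
  [0, 0, 0, 0.2, 0],
  [0, 0, 0, 0.4, 0],
  [0, 0, 0, 0.4, 0],
  [0, -0.03, 0.15, 0.3, 0.03],
  [0, -0.05, 0.3, 0.2, 0.06],
  [0, -0.05, 0.35, 0.1, 0.07],
  [0, -0.05, 0.35, 0, 0.07],
  [0, -0.05, 0.35, 0, 0.07],
  [0, -0.05, 0.35, 0, 0.07],
  [0, -0.05, 0.35, 0, 0.07],
  [0, -0.05, 0.35, 0, 0.07],
  [0, -0.05, 0.35, 0, 0.07],
])

```text
clock: 8.68
position: [0.5248, -0.0348, 0.2063]
ee_rot: [0.531, 3.096, 0.0]
force: [0.6, -0.1, -6.2]
width: 0.192
gripper_force: 40.0
```

apply_moves([
  [0, -0.05, 0.35, 0, 0.07],
  [0, -0.05, 0.35, 0, 0.07],
  [0, -0.05, 0.35, 0, 0.07],
  [0, -0.05, 0.35, 0, 0.07],
  [0, -0.05, 0.35, 0, 0.07],
  [0, -0.05, 0.35, 0, 0.07],
  [0, -0.05, 0.35, 0, 0.07],
  [0, -0.05, 0.35, 0, 0.07],
  [0, -0.05, 0.35, 0, 0.07],
  [0, -0.05, 0.3, 0, 0.06],
  [0, -0.03, 0.2, 0, 0.04],
  [0, 0, 0, 0, 0],
])

```text
clock: 10.18
position: [0.493, 0.1837, 0.2063]
ee_rot: [0.039, -3.141, -0.0]
force: [0.3, 0.1, -7.4]
width: 0.191
gripper_force: 40.0
```

```bash
python3 -c "from h import *;st()"
```

```text
t 10.175 p [0.493  0.1837 0.2063] ytaw 1.5957 z [-2.e-04  1.e-04 -1.e+00] w 0.19139927110575475 g 39.99399125576019 F [ 0.27  0.08 -7.4 ] T [-0.043  0.     0.003]
[-0.675  0.294  0.277  1.858 -0.094  1.002  1.237] 0.029138651404879874
```

apply_moves([
  [0, -0.04, 0.15, 0, 0.03],
  [0, -0.05, 0.25, 0, 0.05],
  [0, -0.05, 0.25, 0, 0.05],
  [0, -0.05, 0.15, 0, 0.03],
  [0, -0.03, 0.07, 0, 0.02],
  [0, 0, 0, -0.1, 0],
  [0, 0, 0, -0.15, 0],
  [0, 0, 0, -0.15, 0],
  [0, 0, 0, -0.1, 0],
  [0, 0, 0, 0, 0],
  [0, 0, 0, 0, 0],
  [0, 0, 0, 0, 0],
])

```text
clock: 11.68
position: [0.4803, 0.2351, 0.1767]
ee_rot: [-0.178, 3.136, 0.001]
force: [-0.1, -0.7, -7.5]
width: 0.192
gripper_force: 40.0
```

```bash
python3 - <<'E'
from h import *
st()
im,d=save('scene');i2,_=save('top')
R=lambda a,f:cv2.resize(a[:,:,::-1],None,fx=f,fy=f,interpolation=cv2.INTER_CUBIC)
o=np.zeros((560,800,3),np.uint8)
o[:520,:520]=R(im[125:190,260:325],8);b=R(i2[150:225,180:226],6);o[:450,524:800]=b
cv2.imwrite('pics/c6.png',o)
E
```

```text
t 11.675 p [0.4803 0.2351 0.1767] ytaw 1.6839 z [ 6.e-04  4.e-04 -1.e+00] w 0.19161217951092377 g 39.99409317970276 F [-0.08 -0.75 -7.45] T [ 0.055 -0.023  0.027]
[-0.734  0.339  0.232  1.873 -0.095  0.939  1.226] 0.0029830895051172496
```

View pics/c6.png

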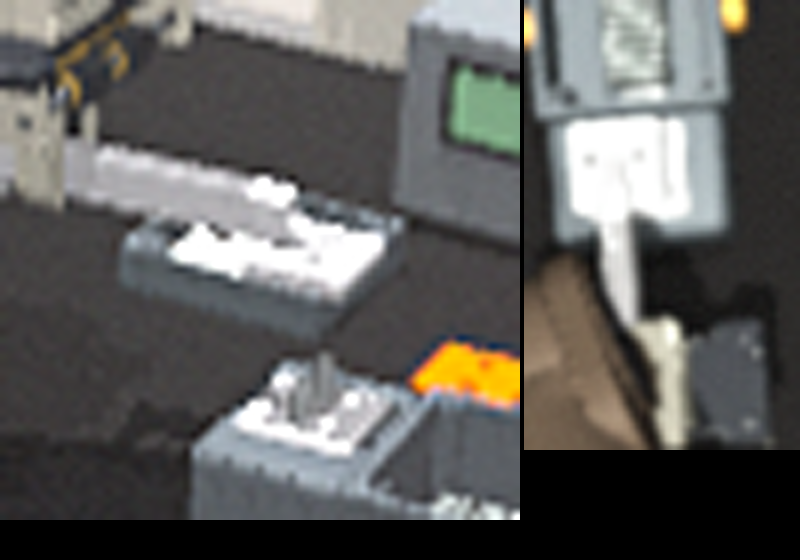

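The top crop shows the foot holes at (590,158) and (640,155) over the pad. The scene crop shows both studs clearly, with tips near (324,356) and (290,370). Checking the alignment:

```bash
python3 - <<'E'
from h import *
h=atz('top',(np.array([(590,158),(640,155)],float)-[524,0]+.5)/6-.5+[180,150],.181);print('holes',h,h.mean(0))
S=np.load('pics/scene.npz')['im'][:,:,::-1]
cv2.imwrite('pics/c7.png',cv2.resize(S[150:185,280:315],None,fx=16,fy=16,interpolation=cv2.INTER_CUBIC))
E
```

```text
holes [[0.63366023 0.27119999 0.181     ]
 [0.63650993 0.23889949 0.181     ]] [0.63508508 0.25504974 0.181     ]
```

View pics/c7.png

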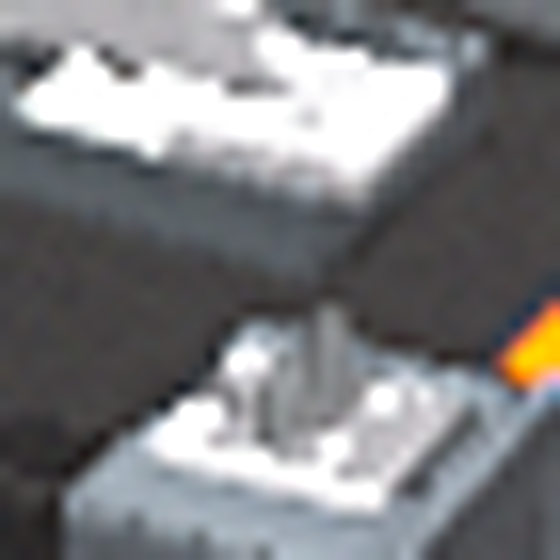

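In the crop the far stud runs from its tip at (328,312) to its base at (330,400). The near stud's base is at about (280,440).

```bash
python3 - <<'E'
from h import *
Q=lambda x:(np.array(x,float)+.5)/16-.5+[280,150]
print(atz('scene',Q([(328,318)]),.111),atz('scene',Q([(330,398),(280,437)]),.089))
E
```

```text
[[0.63026383 0.26896125 0.111     ]] [[0.63384363 0.26682283 0.089     ]
 [0.63379478 0.24049644 0.089     ]]
```

The holes measure within about 4 mm of the studs, well inside the 12 mm limit, and the bracket is still and level. Handing in.

```bash
python3 -c "from h import *;st();print(arm.sign_off())"
```

```text
t 11.775 p [0.4802 0.2351 0.1766] ytaw 1.6839 z [ 4.e-04  3.e-04 -1.e+00] w 0.1963633034946211 g 39.994069933891296 F [-0.94  0.19 -7.28] T [ 0.106 -0.016  0.051]
[-0.734  0.339  0.232  1.874 -0.095  0.939  1.226] 0.0016966762521805623
the job is handed in; nothing more can be done
None
```

I handed the job in at 11.8 s with the bracket gripped at its balance point, still and level, its foot holes about 4 mm or less from the studs by camera and the foot about 60 mm above the stud tips; the sign-off gave no verdict.

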